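# Sort grain tins by heft and flux the crucible

## Task

Get the melting bench ready. Heft every tin of casting grain, since they all look alike, and stand the ones heavier than 350 g upright in the round pan and the lighter ones upright in the rectangular tray, each on the floor of its container; a tin within 50 g of the limit may go in either. Also give the crucible two coats of flux: pick up the flux brush, dip its tip inside the flux pot, hold the tip down inside the crucible for two seconds, then dip and hold once more the same way, and lay the brush back in both notches of its rest; leave the other things on the bench alone.

Things in the scene. Friction and masses are not known exactly. Their poses are not given: they have to be found in the camera images.
- tin_a: one of up to five identical upright aluminium screw-lid tins holding an unknown amount of casting grain (absent in some starts): cylinder 46 mm across, 50 mm tall, lid on top. Its weight, 140 to 560 g, cannot be seen. Origin: centre of its underside, z up.
- tin_b: one of up to five identical upright aluminium screw-lid tins holding an unknown amount of casting grain (absent in some starts): cylinder 46 mm across, 50 mm tall, lid on top. Its weight, 140 to 560 g, cannot be seen. Origin: centre of its underside, z up.
- tin_c: one of up to five identical upright aluminium screw-lid tins holding an unknown amount of casting grain (absent in some starts): cylinder 46 mm across, 50 mm tall, lid on top. Its weight, 140 to 560 g, cannot be seen. Origin: centre of its underside, z up.
- tin_d: one of up to five identical upright aluminium screw-lid tins holding an unknown amount of casting grain (absent in some starts): cylinder 46 mm across, 50 mm tall, lid on top. Its weight, 140 to 560 g, cannot be seen. Origin: centre of its underside, z up.
- tin_e: one of up to five identical upright aluminium screw-lid tins holding an unknown amount of casting grain (absent in some starts): cylinder 46 mm across, 50 mm tall, lid on top. Its weight, 140 to 560 g, cannot be seen. Origin: centre of its underside, z up.
- pan: fixed round steel pan for the heavy tins, 176 mm outside, 168 mm inside diameter, floor 4 mm above the bench, rim 16 mm above the bench. Origin: centre of its underside.
- tray: fixed rectangular wooden tray for the light tins, outside 170 (x) by 150 (y) mm, walls 5 mm thick, floor 5 mm above the bench, rim 16 mm above the bench. Origin: centre of its underside, axes along its sides.
- pot: flux pot: fixed straight-sided round white pot, 68 mm across, 60 mm tall, open on top, inner diameter 58 mm, inner floor at 6 mm. Origin: centre of its underside.
- pot_mouth (a point): centre of the flux pot's open mouth, 60 mm above the bench, z up
- crucible: fixed crucible: tapering round white cup, 72 mm across at the rim, 48 mm at the foot, wall 5 mm, standing on a square block 80 by 80 by 20 mm; its rim is 60 mm and its inner floor 26 mm above the bench. Origin: centre of the block's underside.
- crucible_mouth (a point): centre of the crucible's open mouth, 60 mm above the bench, z up; inner diameter 62 mm here, 44 mm at 30 mm below
- rest: brush rest: fixed steel base 90 (x) by 44 (y) mm with two posts, each 8 mm thick, centred 32 mm either side of its middle along its x; each post has an open notch 26 mm wide whose floor is 68 mm above the bench, between cheeks 10 mm high; 56 mm free between the posts for the fingers. Origin: centre of its underside; x runs along the brush's place.
- brush: flux brush, 50 g: wooden handle of 14 by 14 mm section and 125 mm length along its x (from -65 to +60 mm), lying level in the rest's two notches, origin on the handle's axis at the middle of the rest, 75 mm above the bench, near the balance point; at the +x end a thin neck is bent straight down to the bristles. z up.
- brush_tip (a point): lower end of the bristles (10 mm thick), 85 mm ahead (x) and 60 mm below (z) the brush's origin
- bench_block: bystander: loose steel block 50 by 50 by 25 mm, origin centre of its underside
- hammer: bystander: loose hammer lying on the bench
- jar: bystander: loose closed jar, 60 mm across, 80 mm tall, origin centre of its underside
Things that resemble listed ones, but are neither listed nor needed, are in the scene too. What is shaped like the tray but purple is not meant.

How it is judged:
By the outcome, as a careful person would: the job done as asked, in the order asked, and still so for the second after the job is handed in, with the robot touching nothing.
Of tin_a, tin_b, tin_c, tin_d, tin_e only 3 to 4 are there at a start; the rules pass over those that are not, and their reading is None.
At some moment in a run one of tin_a, tin_b, tin_c, tin_d, tin_e may be knocked a few centimetres aside while the robot is not near it.
It also fails if it takes over 210 s, if anything falls off the work surface, if the arm or the gripper's body presses on something with over 40 N, if the wrist force passes 120 N, or if a joint passes its speed limit or range.

## Robot

A 6-joint arm with a two-finger parallel gripper is mounted at the origin on the work surface. World frame = base frame: x ahead of the robot, y to its left, z up, the work surface at z = 0. Lengths are in m, angles in rad, forces in N, time in s.
With the tool pointing down it reaches from about 0.275 to 0.825 m from the base axis. Payload 4.9 kg.
Tool frame: the origin (TCP) lies midway between the tips of the shut fingers; the grasp point (between the pads) lies 19 mm behind it (grip_point_offset is the distance from the TCP to the grasp point, in m); z points along the fingers, y is the line along which they close (so a half turn about z gives the same grasp; the last joint's range is limited). The gripper opens to 85 mm and grips with 20 to 120 N. Pads are 22 mm wide; open, the fingers measure 114 mm over their backs; the gripper's body (76 mm by 85 mm) begins 54 mm behind the grasp point. The pads swing forward as they close: fully open they stand 13 mm farther back than shut.
Start: joints at [-1.464, 0.326, -0.193, 1.052, 0, 1.437], TCP at [0.131, -0.534, 0.231] pointing down, gripper open.
Joint ranges: [-2.65, 2.65], [-0.97, 1.79], [-1.3, 1.35], [-1.93, 2.1], [-1.47, 1.37], [-3.14, 3.14]. Speed limits (rad/s): [2.57, 2.57, 3.14, 3.14, 3.14, 3.14].

## Interface

Orientations are given as a rotation vector (axis times angle).
In Python, from cell import * gives the robot as it stands. Calls block until the motion is done:
- movep(position, orientation): joint-space move of the TCP to a pose.
- move_l(position, velocity=0.15, rot=None, until_force=None): straight line of the TCP; rot=None keeps the orientation; velocity is the mean speed in m/s. With until_force (N) it stops when the force on the tool has changed by that much, and returns True; else False.
- set_joints(angles): joint-space move.
- let_go() and grab(newtons=None): open the fingers fully, or close them until they stop; newtons is the grip in N (None keeps the last).
- sleep(seconds).
- ik(position, orientation): joint angles nearest the present ones, or None.
- get_state(): the state.
- grab_frame(name): name is "scene" or "side" or "wrist"; returns a dict with "img" (480x640x3 uint8, red, green, blue), "fx", "fy", "cx", "cy" (pixels), "cam_to_world" (4x4, takes a point from camera to world coordinates); the wrist camera has in their place "T_tool_cam" (4x4, takes a point from camera to tool coordinates, whose origin is the TCP and whose axes are the flange's). Camera axes: x right, y down, z forward; pixel columns grow to the right and rows downward; lengths in m; the calibration is good to about 2 mm. A picture is of the moment at which its call begins: read the wrist's pose just before it. There is no depth.
A pose or a line that the arm cannot do raises MotionError and nothing moves.
- sign_off(): hands the job in; it is judged then, once.
Trained networks look in the newest picture that a camera, given by its name, has taken for a name from the list of things; names that differ only in an ending like _2 or _b are one class to them, and where a whole thing is asked for, a point or a joint stands for the part that bears it (a point fixed in the world has none). Each returns a list of dicts, best first, with "score" (0 to 1); they miss things now and then, are a little off and sometimes report something else, mostly with a low value. They report only what shows in the picture. A call takes as long as a camera call. They do not tell look-alikes from the thing itself.
- spot_in(camera, name): "centre" ([column, row] in pixels, amid what is visible of it).
- silhouettes(camera, name): "mask" (480x640 bool, what is visible of it) and "centre" ([column, row] in pixels, amid what is visible of it).
- tip_of(camera, name): "centre" ([column, row] in pixels: a listed point, or the origin of a listed thing).
The state is a dict: "clock": time; "q": joint angles; "joint_velocities": joint speeds; "tau": joint torques, N m; "position": TCP position; "eef_rot": TCP orientation; "contact_force": force on the tool from outside, world axes, zero at the start; "wrist_torque": the same for the moment, N m; "finger_gap": opening from 0.0 (shut) to 1.0 (fully open); "grasp_force": force on a finger pad.
Only numpy, scipy, OpenCV 4.12 (cv2) and the standard library are available. Lean on these libraries where they do the work, as an engineer would, in place of code of your own. Each camera call takes 0.05 s, during which the arm holds its last target. There are 200 camera calls.

## Working session

There is one attempt and no reset: what is moved stays moved. The work goes in short steps, each a Python script; the robot and the scene stay as the last script left them, time stands still between calls to the robot, and variables do not carry over. Pictures are saved under pics/ and viewed, at most 14 in all, crops included, and the job is handed in when it is done.

```bash
mkdir -p pics; ls; python3 - <<'E'
from cell import *
import cv2,numpy as np
for n in ("scene","side"):
    f=grab_frame(n); cv2.imwrite(f"pics/{n}0.png",f["img"][:,:,::-1])
    print(n,f["fx"],f["cx"],f["cy"],np.round(f["cam_to_world"],3).tolist())
f=grab_frame("wrist");print(f["fx"],np.round(f["T_tool_cam"],4).tolist())
s=get_state();print({k:np.round(v,3).tolist() for k,v in s.items()})
E
```

```text
pics
scene 588.8603925340007 320.70433184293023 238.1487104854413 [[-0.714, 0.501, -0.489, 1.026], [0.7, 0.494, -0.515, 0.61], [-0.016, -0.71, -0.704, 0.901], [0.0, 0.0, 0.0, 1.0]]
side 566.9724126377613 320.84088267543575 245.139213611081 [[0.998, -0.047, 0.044, 0.426], [-0.062, -0.501, 0.863, -1.078], [-0.019, -0.864, -0.503, 0.683], [0.0, 0.0, 0.0, 1.0]]
412.4151231767471 [[0.0, -0.9493, -0.3144, 0.0806], [1.0, 0.0004, -0.0012, 0.0009], [0.0013, -0.3144, 0.9493, -0.1425], [0.0, 0.0, 0.0, 1.0]]
{'clock': 0.15, 'q': [-1.464, 0.327, -0.193, 1.052, -0.0, 1.437], 'joint_velocities': [-0.002, -0.002, 0.002, 0.001, 0.001, 0.001], 'tau': [0.001, -44.37, 26.266, 0.01, -0.0, 0.0], 'position': [0.131, -0.534, 0.231], 'eef_rot': [-3.118, -0.377, -0.0], 'contact_force': [-0.408, -0.429, -0.459], 'wrist_torque': [-0.091, -0.026, 0.03], 'grasp_force': 0.0, 'finger_gap': 0.998}
```

View pics/scene0.png

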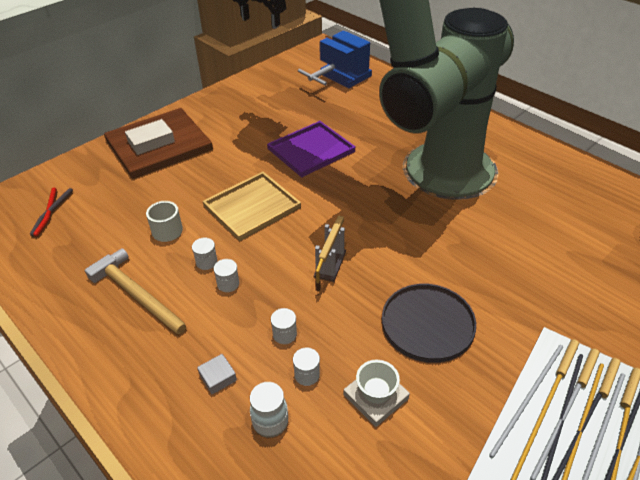

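View pics/side0.png

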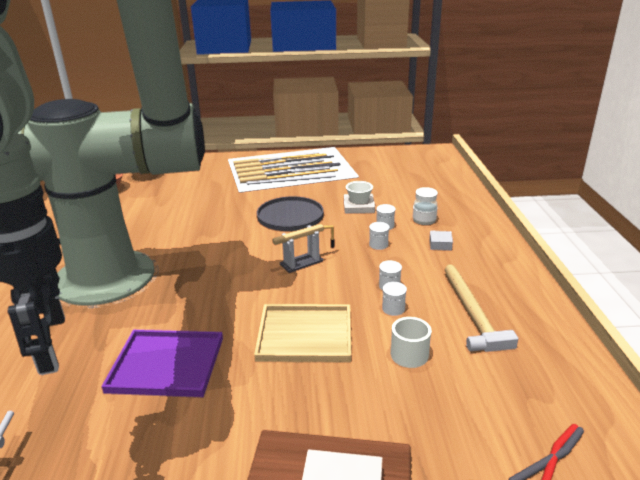

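Scene view: four tins at (204,254), (226,276), (284,326) and (306,367). The rest with the brush is at (330,255) and the pot at (164,221). The crucible is at (377,385), the pan at (428,322) and the wooden tray at (252,206). The purple tray at (311,148) is the decoy, and the jar at (268,408) is a bystander. The side view shows the same layout. Next I triangulate from both cameras.

```bash
cat > h.py <<'E'
from cell import *
import numpy as np, cv2
from scipy.spatial.transform import Rotation as R
def ray(f,px,T=None):
    T=np.array(f["cam_to_world"]) if T is None else T
    d=T[:3,:3]@np.array([(px[0]-f["cx"])/f["fx"],(px[1]-f["cy"])/f["fy"],1.]); return T[:3,3],d
def onz(f,px,z,T=None):
    o,d=ray(f,px,T); return o+d*(z-o[2])/d[2]
def wrist():
    s=get_state(); f=grab_frame("wrist"); W=np.eye(4); W[:3,:3]=R.from_rotvec(s["eef_rot"]).as_matrix(); W[:3,3]=s["position"]
    return f,W@np.array(f["T_tool_cam"])
def down(yaw):  # tool y (closing) axis at angle yaw+90deg, tool x at angle yaw
    c,s=np.cos(yaw),np.sin(yaw); return R.from_matrix(np.array([[c,s,0],[s,-c,0],[0,0,-1]]).astype(float)).as_rotvec()
E
python3 - <<'E'
from h import *
fs={n:grab_frame(n) for n in("scene","side")}
Z=dict(tin_a=0,pan=0,tray=0,pot_mouth=.06,crucible_mouth=.06,rest=0,brush=.075,brush_tip=.015,jar=0,bench_block=0)
for n,z in Z.items():
    for c in fs:
        for d in tip_of(c,n)[:6]:
            if d["score"]>.3: print(n,c,round(d["score"],2),np.round(d["centre"]),np.round(onz(fs[c],d["centre"],z),3)[:2])
for n,z in dict(tin_a=.025,pan=.012,tray=.01,pot=.03,crucible=.03).items():
    for c in fs:
        for d in silhouettes(c,n)[:6]:
            if d["score"]>.3: print("sil",n,c,round(d["score"],2),np.round(d["centre"]),np.round(onz(fs[c],d["centre"],z),3)[:2],d["mask"].sum())
E
```

```text
tin_a scene 0.88 [306. 375.] [0.656 0.177]
tin_a scene 0.77 [284. 334.] [0.625 0.084]
tin_a scene 0.77 [226. 281.] [ 0.621 -0.098]
tin_a scene 0.56 [203. 262.] [ 0.621 -0.175]
tin_a side 0.76 [392. 310.] [ 0.611 -0.177]
tin_a side 0.71 [378. 247.] [0.62  0.071]
tin_a side 0.58 [388. 284.] [ 0.619 -0.083]
tin_a side 0.53 [384. 224.] [0.654 0.188]
pan scene 0.68 [429. 322.] [0.412 0.258]
tray scene 0.95 [252. 205.] [ 0.433 -0.241]
tray scene 0.65 [310. 152.] [ 0.201 -0.29 ]
tray side 0.94 [169. 365.] [ 0.192 -0.301]
tray side 0.65 [304. 333.] [ 0.434 -0.232]
tray side 0.52 [409. 327.] [ 0.635 -0.231]
pot_mouth scene 0.81 [163. 207.] [ 0.614 -0.316]
pot_mouth side 0.7 [410. 328.] [ 0.618 -0.308]
crucible_mouth scene 0.87 [375. 378.] [0.605 0.29 ]
crucible_mouth side 0.97 [358. 189.] [0.598 0.276]
crucible_mouth side 0.6 [390. 286.] [ 0.604 -0.179]
rest scene 0.87 [332. 260.] [0.429 0.014]
rest side 0.59 [301. 262.] [0.437 0.021]
brush scene 0.98 [329. 239.] [0.441 0.019]
brush scene 0.47 [378. 379.] [0.611 0.3  ]
brush side 0.71 [299. 234.] [0.435 0.018]
brush_tip scene 0.91 [318. 288.]
[... 624 characters left out ...]
 298.] [ 0.612 -0.171] 667
sil pan scene 0.63 [429. 321.] [0.419 0.261] 5926
sil pan side 0.74 [477. 328.] [ 0.756 -0.262] 1736
sil pan side 0.61 [291. 213.] [0.417 0.249] 1915
sil pan side 0.41 [408. 342.] [ 0.62  -0.291] 1831
sil tray scene 0.8 [253. 206.] [ 0.441 -0.226] 3758
sil tray scene 0.72 [310. 149.] [ 0.199 -0.293] 2815
sil tray side 0.64 [305. 332.] [ 0.436 -0.244] 5136
sil tray side 0.64 [168. 365.] [ 0.193 -0.313] 6307
sil pot scene 0.71 [165. 220.] [ 0.619 -0.31 ] 1132
sil pot side 0.7 [410. 344.] [ 0.617 -0.317] 1754
sil crucible scene 0.94 [376. 392.] [0.61  0.296] 2716
sil crucible scene 0.47 [331. 256.] [0.442 0.024] 820
sil crucible side 0.76 [356. 199.] [0.591 0.277] 903
```

```bash
cat >> h.py <<'E'
def ring(r,z): a=np.linspace(0,2*np.pi,40); return np.c_[r*np.cos(a),r*np.sin(a),0*a+z]
def box(x,y,z0,z1): return np.array([[i*x/2,j*y/2,k] for i in(-1,1) for j in(-1,1) for k in(z0,z1)])
M=dict(tin_a=np.r_[ring(.023,0),ring(.023,.05)],pot=np.r_[ring(.034,0),ring(.034,.06)],pan=np.r_[ring(.088,0),ring(.088,.016)],
 tray=box(.17,.15,0,.016),crucible=np.r_[box(.08,.08,0,.02),ring(.036,.06)])
def fit(f,T,mask,name):
    """xy of a model (standing on z=0) whose outline has the mask's centroid; also area ratio and border flag"""
    m=cv2.moments(mask.astype(np.uint8),True); c=np.array([m["m10"],m["m01"]])/m["m00"]; p=onz(f,c,.02,T)[:2]
    for _ in range(6):
        P=(M[name]+[p[0],p[1],0]-T[:3,3])@T[:3,:3]; uv=np.c_[P[:,0]/P[:,2]*f["fx"]+f["cx"],P[:,1]/P[:,2]*f["fy"]+f["cy"]]
        h=cv2.moments(cv2.convexHull(uv.astype(np.float32))); g=np.array([h["m10"],h["m01"]])/h["m00"]
        p=p+onz(f,c,.02,T)[:2]-onz(f,g,.02,T)[:2]
    ys,xs=np.nonzero(mask); edge=xs.min()<2 or ys.min()<2 or xs.max()>637 or ys.max()>477
    return p,m["m00"]/h["m00"],edge
def see(cam,name,lo=.3):
    if cam=="wrist": f,T=wrist()
    else: f=grab_frame(cam); T=np.array(f["cam_to_world"])
    return f,[(round(d["score"],2),)+fit(f,T,d["mask"],name) for d in silhouettes(cam,name) if d["score"]>lo]
E
python3 - <<'E'
from h import *
def pr(n,L):
    for s,p,a,e in L: print(n,s,np.round(p,4),round(a,2),e)
def look(x,y,names,yaw,z=.22,save=None):
    movep([x,y,z],down(yaw)); sleep(.2)
    for n in names:
        f,L=see("wrist",n); pr(n,L)
    if save: cv2.imwrite(f"pics/{save}.png",f["img"][:,:,::-1])
for c in("scene","side"):
    for n in M: pr(c+" "+n,see(c,n)[1])
print("wrist")
h=np.pi/2
look(.617,-.28,["pot","tin_a"],h)
look(.617,-.13,["tin_a"],h,save="w_t1")
look(.637,.13,["tin_a"],h)
look(.603,.27,["crucible","tin_a"],h,save="w_c")
look(.415,.24,["pan"],h,.3)
a=np.radians(29)-np.pi
look(.437,.018,[],a,.24)
f,T=wrist(); cv2.imwrite("pics/w_b.png",f["img"][:,:,::-1])
for n,z in dict(brush=.075,brush_tip=.015,rest=0).items():
    for d in tip_of("wrist",n): print(n,round(d["score"],2),np.round(d["centre"]),np.round(onz(f,d["centre"],z,T),4))
look(.436,-.25,["tray"],h,.3,"w_tray")
print(get_state()["clock"])
E
```

```text
scene tin_a 0.97 [0.6554 0.1764] 0.97 False
scene tin_a 0.89 [ 0.6232 -0.0898] 0.97 False
scene tin_a 0.71 [ 0.617 -0.17 ] 0.98 False
scene tin_a 0.6 [0.6254 0.0839] 0.99 False
scene pot 0.86 [ 0.6225 -0.3093] 0.93 False
scene pot 0.67 [0.4304 0.0035] 0.44 False
scene pan 0.67 [0.4186 0.2581] 0.99 False
scene pan 0.52 [ 0.7656 -0.2119] 0.39 False
scene tray 0.92 [ 0.1916 -0.2973] 0.98 False
scene crucible 0.6 [0.6041 0.2924] 0.96 False
scene crucible 0.38 [ 0.6157 -0.1714] 0.31 False
side tin_a 0.91 [0.6556 0.1878] 0.76 False
side tin_a 0.78 [0.6211 0.0821] 0.91 False
side tin_a 0.76 [ 0.6201 -0.0796] 0.75 False
side tin_a 0.65 [ 0.6125 -0.1738] 0.92 False
side pot 0.87 [ 0.6183 -0.3108] 0.96 False
side pan 0.76 [0.4139 0.2565] 0.94 False
side pan 0.74 [ 0.4345 -0.239 ] 1.08 False
side pan 0.66 [ 0.6247 -0.0495] 0.15 False
side tray 0.79 [ 0.434  -0.2387] 1.0 False
side tray 0.64 [ 0.1875 -0.2996] 1.0 False
side crucible 0.66 [0.5988 0.2878] 0.89 False
wrist
pot 0.39 [ 0.6189 -0.3104] 0.98 False
tin_a 0.71 [ 0.6139 -0.1722] 0.98 False
tin_a 0.83 [ 0.6136 -0.1722] 0.93 False
tin_a 0.7 [ 0.6193 -0.0922] 0.97 False
tin_a 0.43 [ 0.4389 -0.2154] 6.46 False
tin_a 0.68 [ 0.6193 -0.0917] 0.96 False
tin_a 0.68 [0.6526 0.1751] 0.95 False
tin_a 0.63 [ 0.6303 -0.1367] 0.02 False
tin_a 0.42 [0.6014 0.2595] 1.03 True
crucible 0.7 [0.5995 0.2912] 0.95 False
crucible 0.6 [0.4733 0.0403] 0.1 True
tin_a 0.83 [0.6221 0.0826] 0.96 False
tin_a 0.68 [0.6523 0.1751] 0.97 False
pan 0.89 [0.4135 0.2564] 0.98 False
brush 0.95 [326. 209.] [0.4368 0.0202 0.075 ]
brush_tip 0.7 [319. 275.] [0.511 0.055 0.015]
rest 0.64 [320. 186.] [0.4371 0.0147 0.    ]
tray 0.7 [ 0.1866 -0.2997] 0.99 False
tray 0.55 [ 0.4344 -0.2386] 1.0 False
13.8417
```

View pics/w_b.png

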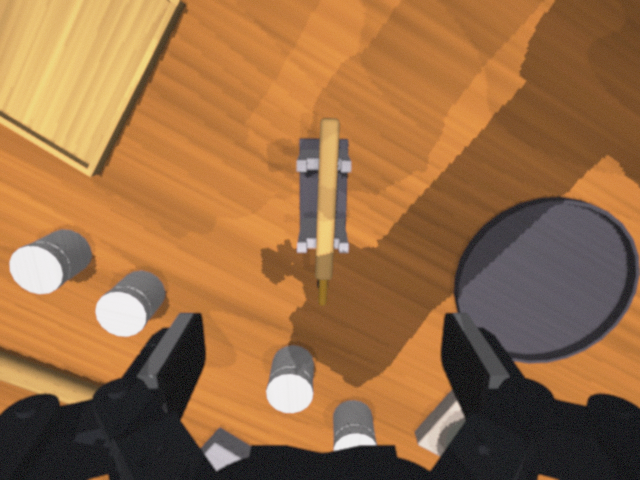

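View pics/w_tray.png

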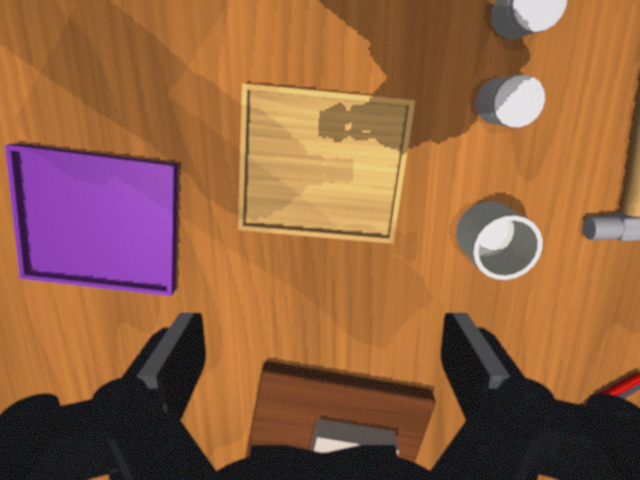

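Wrist view over the rest shows the brush lying along the rest, with its origin near (326,209) and its tip near (322,290). The second view shows the wooden tray at (327,163), almost square to the world axes, apart from the purple one at (93,220). The measurements from all cameras agree to a few mm. I start with the first tin.

```bash
cat >> h.py <<'E'
H=np.pi/2
PAN=np.array([.4136,.2564]); TRAY=np.array([.4344,-.2387]); POT=np.array([.619,-.3106]); CRU=np.array([.600,.2912])
def fz(n=25):
    v=[]
    for _ in range(n): v.append(get_state()["contact_force"][2]); sleep(.02)
    return np.mean(v)
def heft(p,near=.05):
    movep([p[0],p[1]-.01,.15],down(H)); sleep(.15)
    L=[q for s,q,a,e in see("wrist","tin_a")[1] if .85<a<1.1 and not e and np.hypot(*(q-p))<near]
    if not L: print("not seen"); return None
    q=min(L,key=lambda q:np.hypot(*(q-p))); print("tin at",np.round(q,4))
    move_l([q[0],q[1],.10],.2); sleep(.3); b=fz()
    move_l([q[0],q[1],.016],.12); grab(50); sleep(.2)
    move_l([q[0],q[1],.10],.12); sleep(.4); w=fz()
    s=get_state(); m=(b-w)/9.81*1000; print("bias",round(b,2),"with",round(w,2),"mass g",round(m),"gap",round(s["finger_gap"],3),"t",round(s["clock"],1))
    return m
def place(c,dx,floor):
    t=[c[0]+dx,c[1]]
    movep([t[0],t[1],.12],down(np.pi)); move_l([t[0],t[1],floor+.022],.15)
    hit=move_l([t[0],t[1],floor+.013],.03,until_force=3); z=get_state()["position"][2]
    let_go(); sleep(.1); move_l([t[0],t[1],.13],.2); print("placed",hit,round(z,4),round(get_state()["clock"],1))
E
python3 - <<'E'
from h import *
m=heft(np.array([.6137,-.1722]))
E
```

```text
tin at [ 0.6138 -0.1723]
bias 0.08 with -4.26 mass g 443 gap 0.526 t 19.4
```

```bash
sed -i 's|    t=\[c\[0\]+dx,c\[1\]\]|&; s=get_state()["position"]; move_l([s[0],s[1],.18],.2); movep([t[0],t[1],.18],down(np.pi))|' h.py
python3 - <<'E'
from h import *
place(PAN,-.052,.004)
for c in("scene",): 
    for s,p,a,e in see(c,"tin_a")[1]: print(c,s,np.round(p,4),round(a,2))
m=heft(np.array([.6193,-.0919]))
E
```

```text
placed True 0.021 24.4
scene 0.98 [ 0.6233 -0.0894] 0.9
scene 0.94 [0.6258 0.0847] 0.95
scene 0.74 [0.6557 0.1763] 0.94
scene 0.65 [0.3636 0.2563] 0.89
tin at [ 0.619  -0.0922]
bias 0.01 with -2.61 mass g 267 gap 0.524 t 30.7
```

```bash
python3 - <<'E'
from h import *
place(TRAY,-.05,.005)
slots={True:[.052,0,],False:[.05,0]}
for p in([.622,.0826],[.6524,.1751]):
    m=heft(np.array(p))
    if m is None or m<100: break
    hv=bool(m>350); place(PAN if hv else TRAY,slots[hv].pop(0),.004 if hv else .005)
for c in("scene","side"):
    f,L=see(c,"tin_a")
    for s,p,a,e in L: print(c,s,np.round(p,4),round(a,2))
    cv2.imwrite(f"pics/{c}1.png",f["img"][:,:,::-1])
E
```

```text
placed True 0.0217 35.7
tin at [0.6222 0.0825]
bias -0.12 with -4.23 mass g 419 gap 0.527 t 42.2
placed True 0.021 46.6
tin at [0.6523 0.175 ]
bias 0.1 with -2.94 mass g 310 gap 0.528 t 52.4
placed True 0.0218 57.6
scene 0.97 [0.3628 0.2568] 0.94
scene 0.79 [ 0.486  -0.2422] 0.9
scene 0.66 [ 0.4229 -0.0023] 0.82
scene 0.57 [0.4357 0.2719] 5.74
side 0.97 [0.3607 0.2644] 0.93
side 0.88 [ 0.3833 -0.234 ] 0.95
side 0.85 [ 0.4836 -0.2339] 0.93
```

View pics/scene1.png

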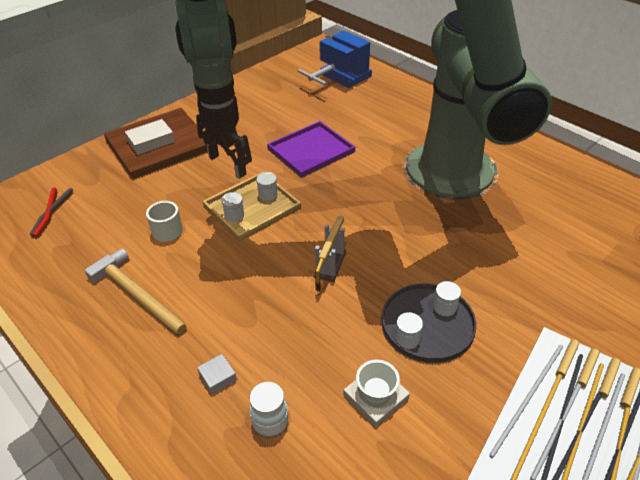

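The picture shows two tins standing in the pan, at (447,298) and (409,330), and two in the tray, at (267,187) and (232,207). Next is the brush, starting with the precise axes of the rest and handle.

```bash
python3 - <<'E'
from h import *
a=np.radians(29)-np.pi
movep([.40,.0,.2],down(a)); sleep(.2)
f,T=wrist(); cv2.imwrite("pics/w_b2.png",f["img"][:,:,::-1])
for n,z in dict(brush=.075,brush_tip=.015,rest=0).items():
    for d in tip_of("wrist",n)[:1]: print(n,round(d["score"],2),np.round(d["centre"]),np.round(onz(f,d["centre"],z,T),4))
np.savez("wb2.npz",T=T,fx=f["fx"],fy=f["fy"],cx=f["cx"],cy=f["cy"])
E
```

```text
brush 0.85 [323. 277.] [0.4349 0.018  0.075 ]
rest 0.95 [320. 241.] [0.4355 0.0149 0.    ]
```

View pics/w_b2.png

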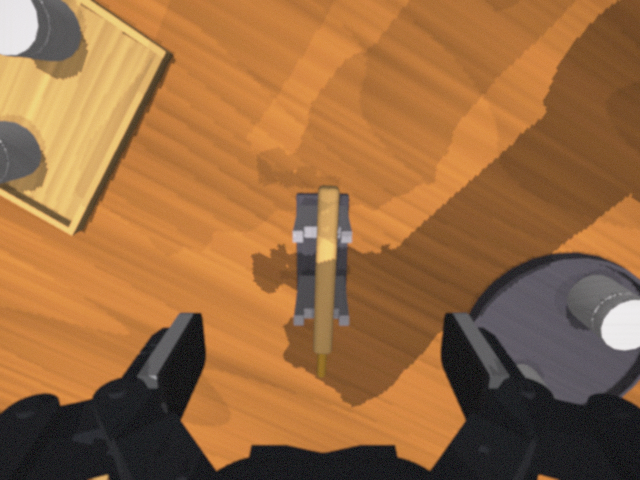

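The handle's top runs from (328,187) to (322,353). The cheeks of the posts are centred on (322,237) and (321,320).

```bash
cat > b.py <<'E'
from h import *
f=dict(np.load("wb2.npz")); T=f["T"]
e=[onz(f,p,.082,T) for p in((328.5,187),(322.5,353))]; c=[onz(f,p,.078,T) for p in((322,237),(321,320))]
bd=(e[1]-e[0])[:2]; rd=(c[1]-c[0])[:2]
ryaw=np.arctan2(rd[1],rd[0]); byaw=np.arctan2(bd[1],bd[0]); rc=(c[0]+c[1])[:2]/2; bo=e[0][:2]+.065*bd/np.hypot(*bd)
E
python3 - <<'E'
from b import *
print("handle len",np.hypot(*bd),"yaw",np.degrees(byaw),"origin",bo,"posts",np.hypot(*rd),np.degrees(ryaw),rc)
E
```

```text
handle len 0.12392414561342892 yaw 27.10014211545034 origin [0.4333612  0.01859862] posts 0.06355852426637842 28.201433261372387 [0.43632433 0.01733546]
```

```bash
python3 - <<'E'
from b import *
g=(rc+bo)/2; o=down(byaw-np.pi)
movep([g[0],g[1],.16],o); move_l([g[0],g[1],.057],.1); grab(40); sleep(.2); print("gap",get_state()["finger_gap"],g)
move_l([g[0],g[1],.2],.12)
# carry to a clear place and look at the tip, brush along +x
movep([.52,-.05,.2],down(-np.pi)); sleep(.3)
f,T=wrist(); s=get_state(); print(s["position"],s["finger_gap"])
for d in tip_of("wrist","brush_tip")[:2]:
    print("wrist",round(d["score"],2),np.round(d["centre"]),np.round(onz(f,d["centre"],.2+.019-.06,T),4))
cv2.imwrite("pics/w_t.png",f["img"][:,:,::-1])
rays=[]
for c in("scene","side"):
    f=grab_frame(c); cv2.imwrite(f"pics/{c}2.png",f["img"][120:400,180:500,::-1])
    for d in tip_of(c,"brush_tip")[:2]:
        print(c,round(d["score"],2),np.round(d["centre"]),np.round(onz(f,d["centre"],.159),4))
    d=tip_of(c,"brush_tip")
    if d: rays.append(ray(f,d[0]["centre"]))
if len(rays)==2:
    (o1,d1),(o2,d2)=rays; t=np.linalg.lstsq(np.c_[d1,-d2],o2-o1,rcond=None)[0]; print("tri",o1+t[0]*d1,o2+t[1]*d2)
print(get_state()["clock"])
E
```

```text
gap 0.15437214059549623 [0.43484276 0.01796704]
[ 0.51960401 -0.04942807  0.20022222] 0.15221720311363732
wrist 0.47 [564. 421.] [0.608  0.0834 0.159 ]
wrist 0.24 [63. 17.] [ 0.4081 -0.154   0.159 ]
scene 0.97 [240. 234.] [ 0.6049 -0.0455  0.159 ]
side 0.63 [380. 212.] [ 0.6005 -0.0584  0.159 ]
side 0.55 [304. 333.] [ 0.4323 -0.43    0.159 ]
tri [ 0.60223571 -0.04961487  0.15438025] [ 0.60204291 -0.04955352  0.1544354 ]
64.1333
```

View pics/side2.png

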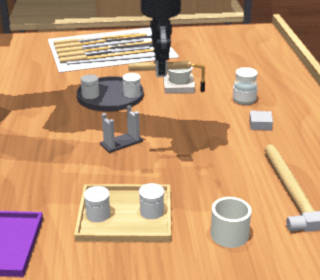

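View pics/w_t.png

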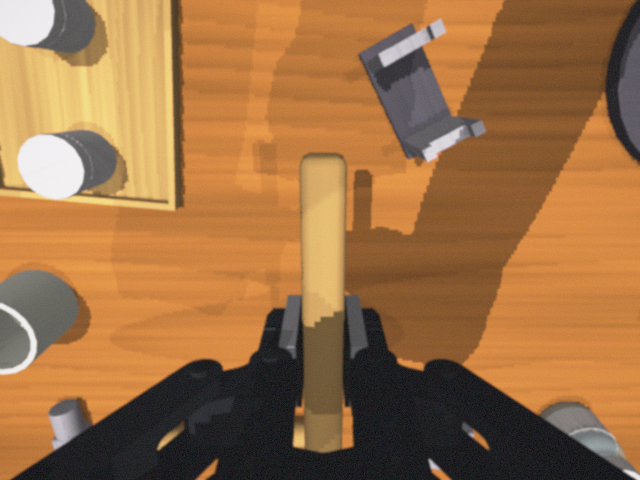

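The crop from the side camera shows the brush level, its tip hanging freely at (204,87), which triangulates to 83 mm ahead and 45 mm below the TCP, as expected. The wrist view shows the handle straight between the pads, with its rear end at (323,155). I do the first dip and hold now, taking check pictures.

```bash
cat >> b.py <<'E'
def dip(c,ztip,t,pic=None):
    x,y,z=c[0]-.083,c[1],ztip+.042
    movep([x,y,.16],down(-np.pi)); move_l([x,y,z],.1); sleep(t)
    s=get_state(); print("at",np.round(s["position"],4),"F",np.round(s["contact_force"],2),round(s["clock"],1))
    if pic:
        im=[]
        for cam in("scene","side"):
            f=grab_frame(cam); P=np.linalg.inv(f["cam_to_world"])@[c[0],c[1],.06,1]; u,v=int(P[0]/P[2]*f["fx"]+f["cx"]),int(P[1]/P[2]*f["fy"]+f["cy"])
            im.append(cv2.resize(f["img"][v-45:v+45,u-60:u+60,::-1],(400,300),interpolation=cv2.INTER_CUBIC))
        cv2.imwrite(pic,np.hstack(im))
    move_l([x,y,.16],.12)
E
python3 - <<'E'
from b import *
dip(POT,.022,.6,"pics/dip1.png"); dip(CRU,.035,2.6,"pics/cru1.png")
E
```

```text
at [ 0.536  -0.3106  0.064 ] F [ 0.25 -0.25 -0.6 ] 66.9
at [0.517  0.2912 0.077 ] F [0.33 0.9  0.41] 73.7
```

View pics/dip1.png

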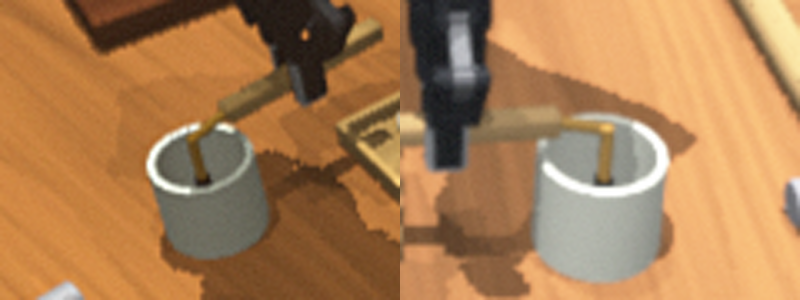

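View pics/cru1.png

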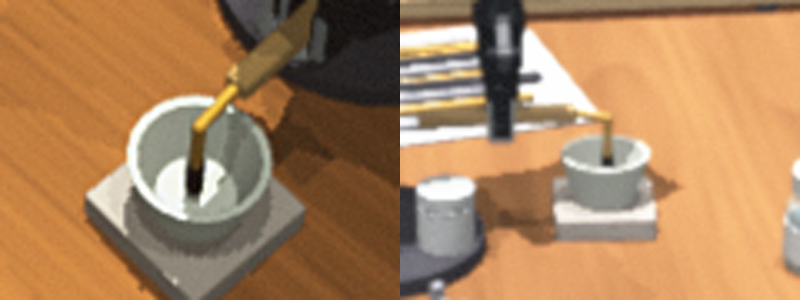

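Both crops show the tip well inside: left and right pot views at (202,182) and (604,182), and the crucible at (194,185) and (606,160), touching nothing. Next come the second coat and laying the brush back.

```bash
python3 - <<'E'
from b import *
dip(POT,.022,.8); dip(CRU,.035,2.6)
u=rd/np.hypot(*rd); g=(rc+bo)/2; p=rc+u*((g-rc)@u); o=down(ryaw-np.pi)
movep([p[0],p[1],.2],o); move_l([p[0],p[1],.068],.1); sleep(.2)
hit=move_l([p[0],p[1],.056],.02,until_force=2); print(hit,get_state()["position"])
let_go(); sleep(.2); move_l([p[0],p[1],.2],.1)
movep([.40,.0,.2],o); sleep(.5)
f,T=wrist(); cv2.imwrite("pics/w_end.png",f["img"][:,:,::-1])
set_joints([-1.464, 0.326, -0.193, 1.052, 0, 1.437]); f=grab_frame("scene"); cv2.imwrite("pics/s_end.png",f["img"][:,:,::-1])
print(get_state()["clock"])
E
```

```text
at [ 0.536  -0.3106  0.064 ] F [-0.02 -0.44 -1.24] 78.7
at [0.517  0.2912 0.077 ] F [-0.67  0.12  0.53] 85.4
True [0.43526065 0.01686744 0.05716209]
95.025
```

View pics/w_end.png

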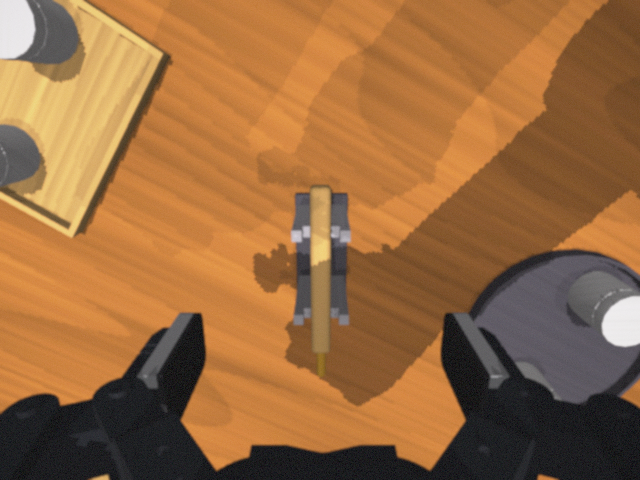

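View pics/s_end.png

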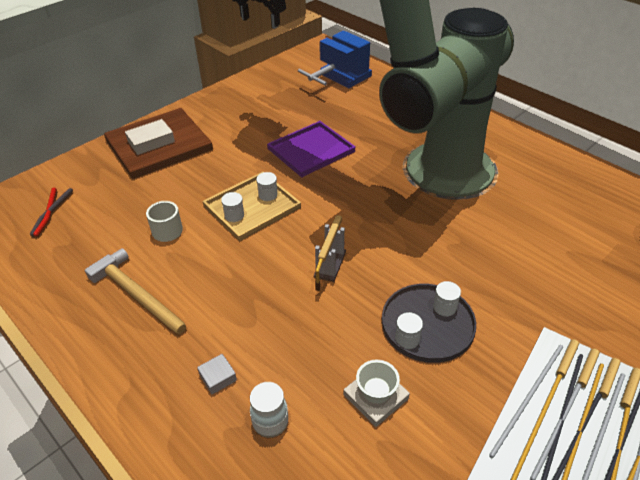

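The brush lies centred in both notches, from (320,187) to (320,352) in the wrist view. All four tins are upright in their containers, and the bystanders have not moved.

```bash
python3 -c "
from cell import *
print(sign_off())"
```

```text
the job is handed in; nothing more can be done
None
```

The job is handed in after 95 s: the two heavy tins (443 and 419 g) stand in the round pan and the two light ones (267 and 310 g) in the wooden tray; the crucible got two flux coats, and the brush is back in both notches of its rest.

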